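Show the edge of a terminal board on the ledge

TASK

With the fingertips, push the black terminal board back until it lies flush against the fence of the low metal ledge, then push it along the fence towards the green tray of coils until just the copper band on its leading end sticks out past the end of the ledge, ready for the next person to take by its edge. Only slide the board: never lift or tip it, and leave it lying flat and flush with the fence. Leave the loose coils and everything else where they are.

Things in the scene. Friction and masses are not known exactly. Their poses are not given: they have to be found in the camera images.
- ledge: Fixed aluminium ledge on two blue feet. Origin: on the bench below it; x points from the robot's side to the fence, y along it, yaw within 0.2 rad. Flat top 60 mm above the bench, x = -95 to +55 mm, y = -160 to +160 mm, both ends open. Fence: 6 mm thick, 15 mm above the top, along the whole far side, inner face at x = +55 mm.
- plate: Loose black board on the ledge, 80 mm (its x) by 140 mm (y) by 6 mm thick, 0.1 kg, both ends alike with a 30 mm copper band. Origin: centre of its underside. Starts near the middle, 13 to 29 mm short of the fence, up to 0.12 rad askew, axes nearly as the ledge's. Flush, its origin is at x = +15 mm in the ledge's frame; with just its band past an end, at y = +120 or -120 mm.
- green_tray: Green tray of coils, fixed on the bench, 246 by 174 mm over its rim and up to about 50 mm high, beyond one end of the ledge; it tells which end the board is pushed to. Origin: centre of its underside.
- blue_tray: Dark blue tray of coils, the same size and fixed, beyond the other end of the ledge. Origin: centre of its underside.
- coil_a: Loose copper ring coil, 26 mm across, 11 mm high, standing flat on the ledge near its front edge, 120 to 135 mm along from the middle towards its +y end; there is room for the board to pass between it and the fence. Leave it. Origin: centre of its underside.
- coil_b: Loose copper ring coil, 26 mm across, 11 mm high, on the bench before the ledge. Leave it. Origin: centre of its underside.
- spool: Loose spool of copper wire, 60 mm across, 55 mm high, standing behind the ledge. Leave it. Origin: centre of its underside.
- jar: Loose amber jar with a white cap, 52 mm across, 70 mm high, behind the ledge. Leave it. Origin: centre of its underside.
- screwdriver: Loose screwdriver lying on the bench before the ledge. Leave it. Origin: on its underside.
- flask: Loose pale blue flask, 64 mm across, 160 mm high, standing behind the ledge, to the left. Leave it. Origin: centre of its underside.
Not all that is in view belongs to the job. Of the things like the plate, leave any that is blue; of the rest the smaller one is meant.

How it is judged (in metres and radians):
On the way:
1. the board has been pushed flush against the fence, before either end sticks out past the ledge (x of plate in the frame of ledge above 0.01 m and angle between the y axis of plate and the y axis of ledge, either way round below 0.08 rad and height (world z) of plate between 0.057 and 0.063 m and angle between plate's own z axis and vertical below 0.03 rad and y of plate in the frame of ledge between -0.09 and 0.09 m), for 0.2 s.
At the end, for the whole second after the job is handed in: The board lies flat and still on the ledge, flush with the fence (centre within 5 mm, within 0.08 rad), and its end on the green tray's side sticks out 20 to 42 mm past the ledge's end (the copper band is 30 mm) (x of plate in the frame of ledge above 0.01 m and angle between the y axis of plate and the y axis of ledge, either way round below 0.08 rad and height (world z) of plate between 0.057 and 0.063 m and angle between plate's own z axis and vertical below 0.03 rad and linear speed of plate below 0.01 m/s and ((y of green_tray in the frame of ledge above 0 m and y of plate in the frame of ledge between 0.11 and 0.132 m) or (y of green_tray in the frame of ledge below 0 m and y of plate in the frame of ledge between -0.132 and -0.11 m))); the robot touches nothing.
It fails at once if the board is lifted more than 12 mm off the ledge (height (world z) of plate above 0.072 m).
It fails at once if the board is tipped or falls off the ledge (angle between plate's own z axis and vertical above 0.2 rad or height (world z) of plate below 0.05 m).
It fails at once if a loose coil is moved more than 15 mm (distance of any of coil_a, coil_b from where it was at the start of the episode above 0.015 m).
It fails at once if the spool, jar, screwdriver or flask is moved more than 15 mm (distance of any of spool, jar, screwdriver, flask from where it was at the start of the episode above 0.015 m).
It also fails if it takes over 45 s, if anything falls off the work surface, if the arm or the gripper's body presses on something with over 40 N, if the wrist force passes 120 N, or if a joint passes its speed limit or range.

ROBOT

A 7-joint arm with a two-finger parallel gripper is mounted at the origin on the work surface. World frame = base frame: x ahead of the robot, y to its left, z up, the work surface at z = 0. Lengths are in mm, angles in rad, forces in N, time in s.
With the tool pointing down it reaches from about 400 to 850 mm from the base axis. Payload 10.4 kg.
Tool frame: the origin (TCP) lies at the centre of the arm's flange, where the gripper is bolted on; the fingertips stand 182 mm ahead of it and the grasp point (between the pads) lies 164 mm ahead of it; z points along the fingers, y is the direction in which the jaws open and shut (so a half turn about z gives the same grasp; the last joint's range is limited). The gripper opens to 87 mm and grips with 3 to 60 N. Pads are 19 mm wide; open, the fingers measure 117 mm over their backs; the gripper's body (75 mm by 190 mm) begins 51 mm behind the grasp point.
Start: joints at [1.21, 0.332, -0.065, 1.46, 0.022, 1.35, -0.088], TCP at [207.146, -589.68, 404.776] pointing down, gripper open.
Joint ranges: [-2.6, 2.6], [-0.5, 2.12], [-1.47, 1.34], [0.16, 2.42], [-1.27, 4.41], [0.06, 2.06], [-2.6, 2.6]. Speed limits (rad/s): [2.22, 2.22, 2.79, 2.79, 3.14, 3.14, 3.14].

INTERFACE

Orientations are given as a unit quaternion [x, y, z, w].
In Python, from bench import env gives the robot as it stands. Calls block until the motion is done:
- env.reach(position, orientation): joint-space move of the TCP to a pose.
- env.move_l(position, ori=None, vel=150, guard=None): straight line of the TCP; ori=None keeps the orientation; vel is the mean speed in mm/s. With guard (N) it stops when the force on the tool has changed by that much, and returns True; else False.
- env.goto_joints(angles): joint-space move.
- env.ungrasp() and env.close(effort=None): open the fingers fully, or close them until they stop; effort is the grip in N (None keeps the last).
- env.pause(seconds).
- env.solve_ik(position, orientation): joint angles nearest the present ones, or None.
- env.get_image(name): name is "side" or "top"; returns a dict with "frame" (420x560x3 uint8, blue, green, red), "K" (3x3 intrinsics, pixels), "rvec" (rotation vector, rad) and "tvec" (3), from world to camera coordinates, as OpenCV has them. Camera axes: x right, y down, z forward; pixel columns grow to the right and rows downward; lengths in mm; the calibration is good to about 2 mm. A picture is of the moment at which its call begins. There is no depth.
A pose or a line that the arm cannot do raises env.Unreachable and nothing moves.
- env.sign_off(): hands the job in, once; it reports no verdict.
Readings, each from a call of its own:
- env.read_clock(): time.
- env.read_joint_positions(): joint angles.
- env.read_joint_velocities(): joint speeds.
- env.read_joint_torque(): joint torques, N m.
- env.read_eef_pos(): TCP position.
- env.read_tcp_rot(): TCP orientation.
- env.read_contact_force(): force on the tool from outside, world axes, zero at the start.
- env.read_torque(): the same for the moment, N m.
- env.read_gripper_width(): opening from 0.0 (shut) to 1.0 (fully open).
Only numpy, scipy, OpenCV 4.12 (cv2) and the standard library are available. Lean on these libraries where they do the work, as an engineer would, in place of code of your own. Each camera call takes 0.05 s, during which the arm holds its last target.

## Working session

There is one attempt and no reset: what is moved stays moved. The work goes in short steps, each a Python script; the robot and the scene stay as the last script left them, time stands still between calls to the robot, and variables do not carry over. Pictures are saved under pics/ and viewed, and the job is handed in when it is done.

```bash
mkdir -p pics; ls; python3 - <<'E'
from bench import env
import cv2,pickle
d={}
for n in("side","top"):
    r=env.get_image(n); d[n]=r; cv2.imwrite(f"pics/{n}0.png",r["frame"])
    print(n,r["K"],r["rvec"],r["tvec"])
pickle.dump(d,open("im0.pkl","wb"))
print(env.read_clock(),env.read_eef_pos(),env.read_tcp_rot())
E
```

```text
pics
side [[405.25122217   0.         274.92198096]
 [  0.         405.25122217 205.38438214]
 [  0.           0.           1.        ]] [ 0.75132697 -2.596874    1.06712159] [409.30776397 257.12732243 843.78215427]
top [[436.88826432   0.         276.98453948]
 [  0.         436.88826432 207.52503208]
 [  0.           0.           1.        ]] [ 2.16982454 -2.17294253  0.07590585] [   5.52987653  508.19219227 1136.84927132]
0.1 [ 207.10326259 -589.56562601  404.04559508] [ 9.85769233e-01  1.68102979e-01 -1.42338322e-04 -6.22022861e-04]
```

View pics/side0.png

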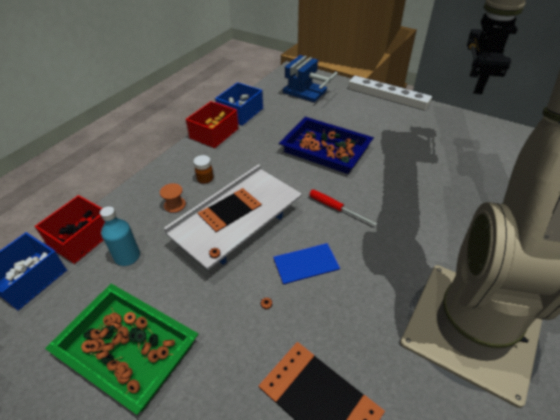

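View pics/top0.png

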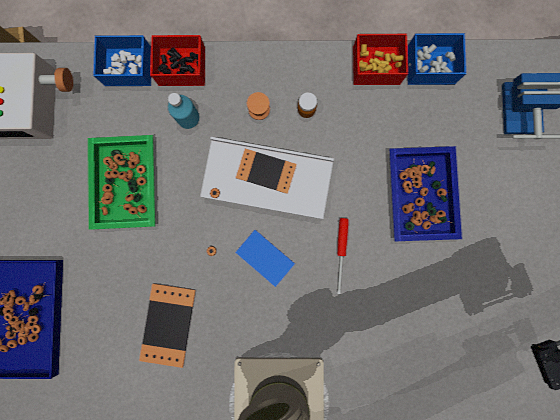

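The candidates are the black board on the ledge at top (267,171), the large black board on the bench at (168,325), and the blue card at (265,257). I rule out the blue one, and of the other two the smaller is the one on the ledge. The green tray is on the image's left (world +y), beside coil_a. Next I measure and take a close crop.

```bash
cat > h.py <<'E'
import numpy as np,cv2,pickle
def ray(r,uv,z):
    R,_=cv2.Rodrigues(np.array(r["rvec"],float)); t=np.array(r["tvec"],float).ravel()
    uv=np.atleast_2d(uv).astype(float)
    d=(np.linalg.inv(r["K"])@np.c_[uv,np.ones(len(uv))].T).T@R
    c=-R.T@t
    return c+d*((z-c[2])/d[:,2])[:,None]
def biggest(m,box):
    q=np.zeros_like(m);x0,y0,x1,y1=box;q[y0:y1,x0:x1]=m[y0:y1,x0:x1]
    cs,_=cv2.findContours(q,cv2.RETR_EXTERNAL,cv2.CHAIN_APPROX_NONE)
    return max(cs,key=cv2.contourArea)
def board(r,box):
    f=r["frame"];h=cv2.cvtColor(f,cv2.COLOR_BGR2HSV)
    dark=(h[...,2]<75); cop=(h[...,0]<20)&(h[...,1]>90)&(h[...,2]>60)
    m=((dark|cop)*255).astype(np.uint8)
    m=cv2.morphologyEx(m,cv2.MORPH_OPEN,np.ones((3,3)))
    return biggest(m,box)
def rect(P):  # contour points world xy -> centre, size, yaw of long axis from +y
    (c,s,a)=cv2.minAreaRect(P[:,:2].astype(np.float32))
    b=cv2.boxPoints((c,s,a)); e=b[1]-b[0];g=b[2]-b[1]
    l=e if np.linalg.norm(e)>np.linalg.norm(g) else g
    l=l*np.sign(l[1]); return np.array(c),sorted(s),np.arctan2(-l[0],l[1])
E
python3 - <<'E'
from h import *
d=pickle.load(open("im0.pkl","rb"));r=d["top"];f=r["frame"]
for n,box in(("top",(190,130,345,225)),):
    c=board(r,(228,140,305,200)); 
    print("board",rect(ray(r,c[:,0],66)))
    h=cv2.cvtColor(f,cv2.COLOR_BGR2HSV)
    m=((h[...,1]<40)&(h[...,2]>165)).astype(np.uint8)*255
    l=biggest(m,box); print("ledge",rect(ray(r,l[:,0],60)))
    o=f.copy();cv2.drawContours(o,[c],-1,(0,255,0),1);cv2.drawContours(o,[l],-1,(255,0,255),1)
    o=cv2.resize(o[120:230,180:350],None,fx=4.7,fy=4.7,interpolation=cv2.INTER_CUBIC);cv2.imwrite("pics/crop0.png",o)
    cv2.imwrite("pics/crop0r.png",cv2.resize(f[120:230,180:350],None,fx=4.7,fy=4.7,interpolation=cv2.INTER_CUBIC))
s=d["side"]["frame"];cv2.imwrite("pics/crop0s.png",cv2.resize(s[160:275,155:310],None,fx=5,fy=5,interpolation=cv2.INTER_CUBIC))
E
```

```text
board (array([599.85144043,  33.25445175]), [80.10368347167969, 138.48268127441406], np.float32(-0.3007171))
ledge (array([579.05505371,  31.5218811 ]), [149.5573272705078, 321.3290710449219], np.float32(-0.18145378))
```

View pics/crop0.png

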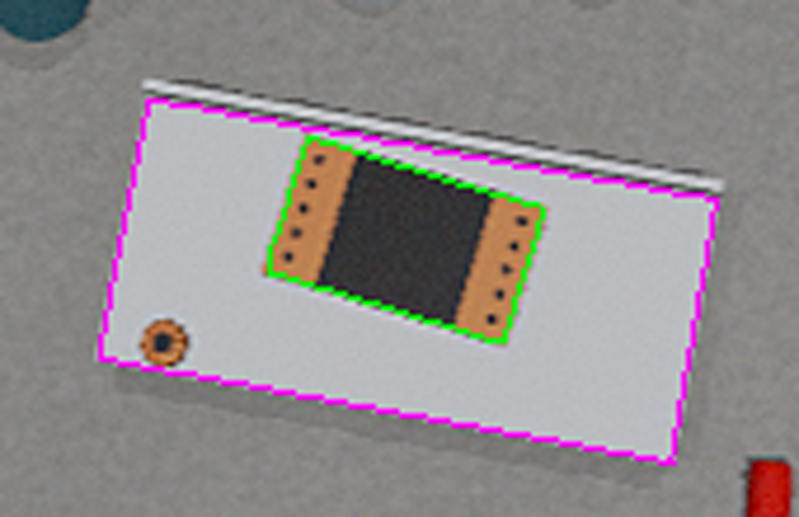

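View pics/crop0r.png

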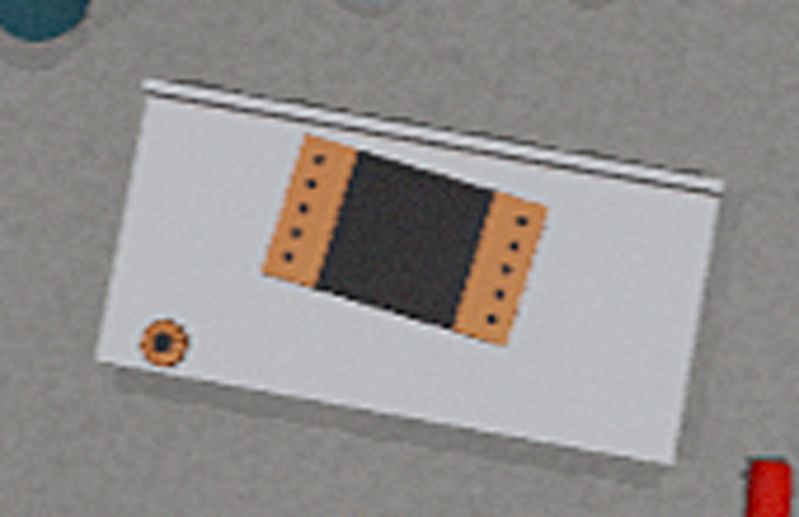

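View pics/crop0s.png

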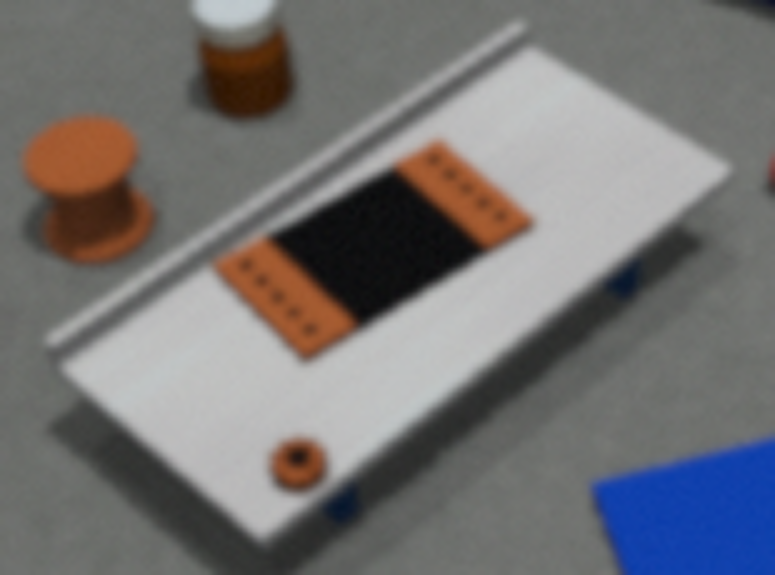

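The crops confirm it: the smaller board lies on the ledge, centred at top (267,171), with coil_a at about (214,192) by the front-left corner. In the ledge frame the board sits at about x=0, y=5 mm, −0.12 rad, and the target is y=+120. I'll push it flush with the two open fingers, which squares it up, then slide it with the closed fingers on its −y end.

```bash
cat >> h.py <<'E'
from scipy.spatial.transform import Rotation as Ro
YAW=-0.1815
ex=np.array([np.cos(YAW),np.sin(YAW)]);ey=np.array([-np.sin(YAW),np.cos(YAW)])
O=np.array([579.055,31.522])+20*ex
def W(x,y,ztip): return list(O+x*ex+y*ey)+[ztip+182]
def L(p): d=np.array(p)[:2]-O; return d@ex,d@ey
y=-np.r_[ey,0];z=np.array([0,0,-1.]);Q=Ro.from_matrix(np.c_[np.cross(y,z),y,z]).as_quat()
def state(env): 
    p=env.read_eef_pos(); print("t",round(env.read_clock(),2),"tip L",np.round(L(p),1),"z",round(p[2]-182,1),"F",np.round(env.read_contact_force(),1))
def look(env,name,box=(150,110,350,240)):
    r=env.get_image("top"); c=board(r,box); P=rect(ray(r,c[:,0],66)); o=r["frame"].copy(); cv2.drawContours(o,[c],-1,(0,255,0),1)
    cv2.imwrite(f"pics/{name}.png",cv2.resize(o[110:240,150:350],None,fx=4,fy=4,interpolation=cv2.INTER_CUBIC))
    print("board L",np.round(L(P[0]),1),"size",np.round(P[1],1),"yaw",round(float(P[2]-YAW),3))
    return r
E
python3 - <<'E'
from h import *
from bench import env
print(Q,O)
for a in((-68,5,200),(-68,5,62.5),(-30,5,62.5),(15,-90,62.5),(15,40,62.5)):
    s=env.solve_ik(W(*a),Q); print(a,None if s is None else np.round(s,2))
env.reach(W(-72,5,200),Q); state(env)
E
```

```text
[ 0.99588504 -0.09062549  0.         -0.        ] [598.72648083  27.91189726]
(-68, 5, 200) [ 0.59  0.25 -0.87  1.7   0.2   1.29 -2.07]
(-68, 5, 62.5) [ 0.51  0.4  -0.8   1.84  0.33  1.04 -2.17]
(-30, 5, 62.5) [ 0.47  0.47 -0.76  1.75  0.37  1.07 -2.17]
(15, -90, 62.5) [ 0.45  0.47 -0.53  1.68  0.26  1.06 -1.91]
(15, 40, 62.5) [ 0.4   0.59 -0.77  1.6   0.44  1.13 -2.23]
t 2.62 tip L [-71.7   4.2] z 199.9 F [-0.2 -0.1  0.2]
```

```bash
python3 - <<'E'
from h import *
from bench import env
env.move_l(W(-72,5,75),vel=150); state(env)
print(env.move_l(W(-72,5,62.5),vel=40,guard=5)); state(env)
r=env.get_image("side");cv2.imwrite("pics/s1.png",cv2.resize(r["frame"][100:275,120:320],None,fx=3.4,fy=3.4,interpolation=cv2.INTER_CUBIC))
look(env,"t1")
E
```

```text
t 3.61 tip L [-71.6   5.2] z 75.9 F [0.8 1.6 0.4]
False
t 4.08 tip L [-72.1   5. ] z 62.3 F [-0.9 -0.  -0.8]
board L [ -9.8 -65.2] size [ 44.4 135.1] yaw -0.995
```

View pics/s1.png

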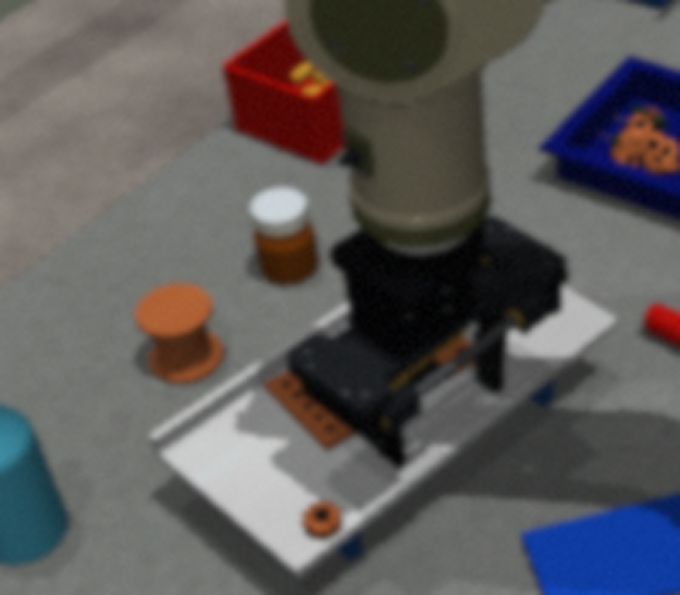

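The side view shows both fingertips just above the ledge, in front of the board, with coil_a clear at about (322,519) in this crop. The arm hides the board in the top view, so I'm ignoring that reading. Next I push towards the fence with a force guard.

```bash
python3 - <<'E'
from h import *
from bench import env
print(env.move_l(W(-45,5,62.5),vel=50,guard=12)); state(env)
print(env.move_l(W(-28,5,62.5),vel=20,guard=9)); state(env)
env.pause(0.3); state(env)
r=env.get_image("side");cv2.imwrite("pics/s2.png",cv2.resize(r["frame"][100:275,120:320],None,fx=3.4,fy=3.4,interpolation=cv2.INTER_CUBIC))
E
```

```text
False
t 4.87 tip L [-45.1   5.2] z 62.4 F [-0.3 -0.7 -0.2]
True
t 5.43 tip L [-35.5   5.1] z 61.9 F [ 1.3 -0.  -0.5]
t 5.73 tip L [-35.7   4.9] z 61.7 F [ 0.8  0.  -0.4]
```

View pics/s2.png

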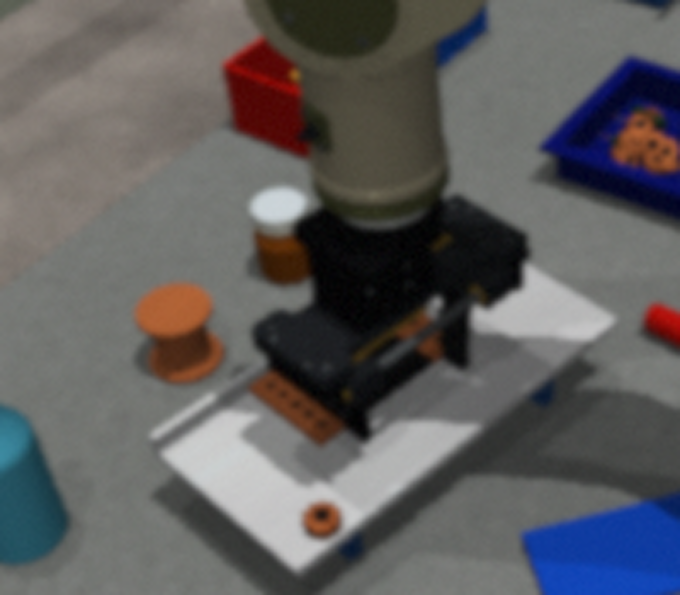

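```bash
python3 - <<'E'
from h import *
from bench import env
print(env.move_l(W(-32,5,62.5),vel=15,guard=14)); state(env)
env.move_l(W(-48,5,62.5),vel=60); env.move_l(W(-48,5,110),vel=150)
env.close(10)
env.move_l(W(15,-150,110),vel=200); state(env)
look(env,"t3")
r=env.get_image("side");cv2.imwrite("pics/s3.png",cv2.resize(r["frame"][100:275,120:320],None,fx=3.4,fy=3.4,interpolation=cv2.INTER_CUBIC))
E
```

```text
True
t 6.07 tip L [-34.3   5.1] z 61.2 F [0.4 0.8 1.4]
t 9.42 tip L [  14.6 -148.4] z 110.1 F [-0.8 -0.  -0.5]
board L [ 52.8 -27.2] size [162.6 232.8] yaw 0.204
```

View pics/t3.png

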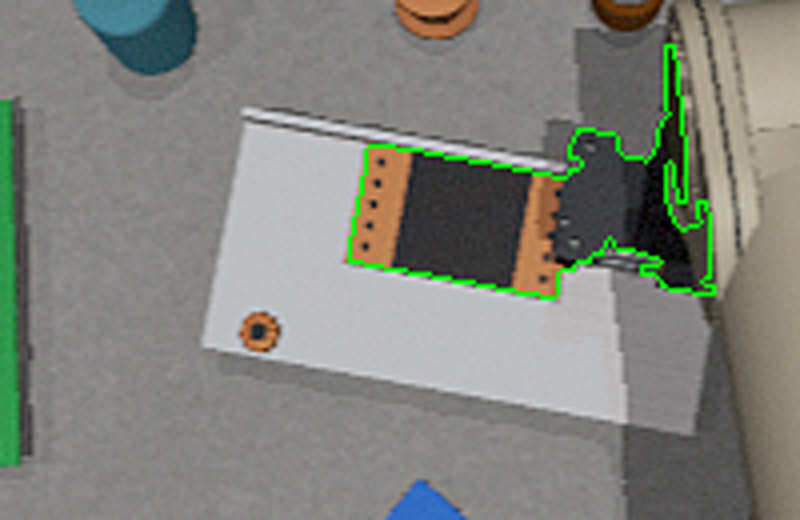

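View pics/s3.png

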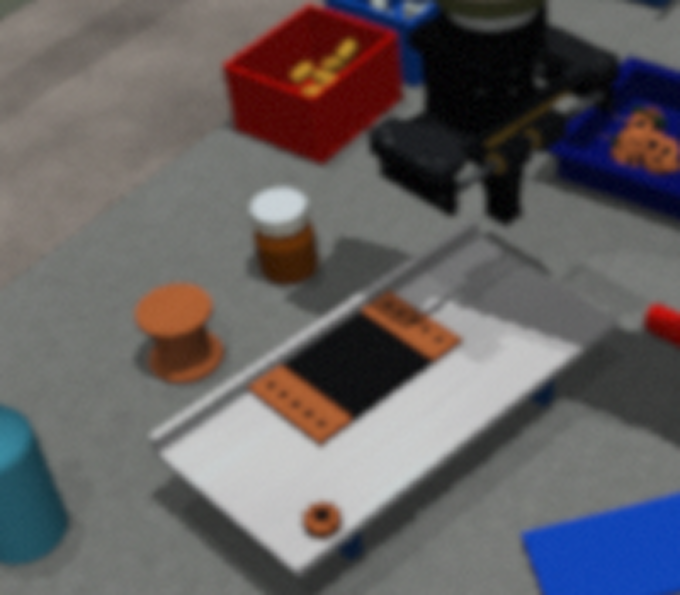

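Both views show the board flush along the fence, the coil where it was, and the body well clear. I'll check the finger width and measure the board's leading end.

```bash
python3 - <<'E'
from h import *
from bench import env
print(env.read_gripper_width())
d=pickle.load(open("im0.pkl","rb"))["top"]
for p in((369,146),(348,262),(559,299)): print(np.round(L(ray(d,[(p[0]+.5)/4+150-.5,(p[1]+.5)/4+110-.5],66)[0]),1))
E
```

```text
0.005732379988727026
[51.9 77.4]
[-24.8  76.6]
[-24.3 -60.9]
```

```bash
python3 - <<'E'
from h import *
from bench import env
env.move_l(W(15,-97,110),vel=150)
env.move_l(W(15,-97,75),vel=120)
print(env.move_l(W(15,-97,62.7),vel=40,guard=6)); state(env)
print(env.move_l(W(15,-30,62.7),vel=45,guard=15)); state(env)
r=env.get_image("side");cv2.imwrite("pics/s4.png",cv2.resize(r["frame"][100:275,120:320],None,fx=3.4,fy=3.4,interpolation=cv2.INTER_CUBIC))
look(env,"t4")
E
```

```text
False
t 10.92 tip L [ 15. -97.] z 62.6 F [ 0.3 -0.4 -0.2]
False
t 12.56 tip L [ 15.  -30.1] z 62.7 F [-0.9 -0.8 -0.2]
board L [25.6 59.4] size [101.9 118.4] yaw 0.003
```

View pics/s4.png

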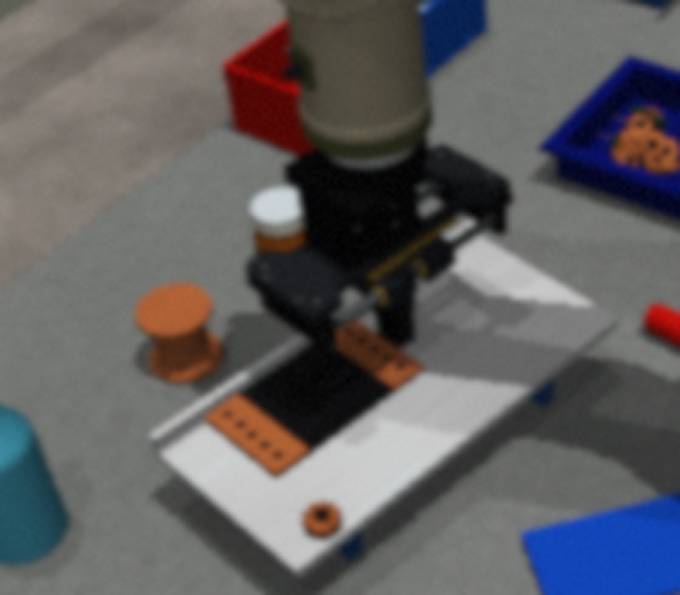

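View pics/t4.png

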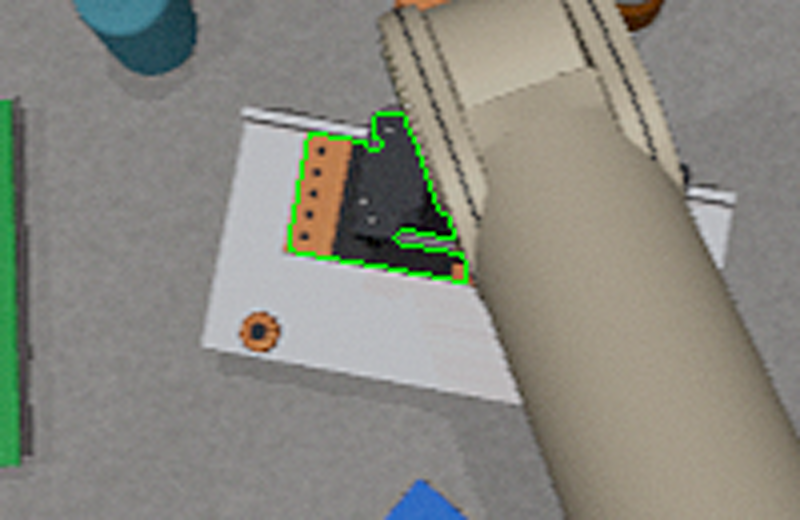

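The board is sliding flush, with its leading end at crop (307,135)–(288,250). I'll calibrate the finger offset from that.

```bash
python3 - <<'E'
from h import *
from bench import env
d=pickle.load(open("im0.pkl","rb"))["top"]
for p in((307,135),(287,250),(467,284)): print(np.round(L(ray(d,[(p[0]+.5)/4+150-.5,(p[1]+.5)/4+110-.5],66)[0]),1))
print(env.move_l(W(15,32,62.7),vel=45,guard=15)); state(env)
look(env,"t5")
r=env.get_image("side");cv2.imwrite("pics/s5.png",cv2.resize(r["frame"][100:275,120:320],None,fx=3.4,fy=3.4,interpolation=cv2.INTER_CUBIC))
E
```

```text
[ 51.9 118.3]
[-24.1 116.7]
[-25.2  -1.2]
False
t 14.18 tip L [15.1 31.8] z 62.7 F [-0.7  0.   0.6]
board L [ 15.1 130.4] size [ 80.8 102.9] yaw 0.005
```

View pics/t5.png

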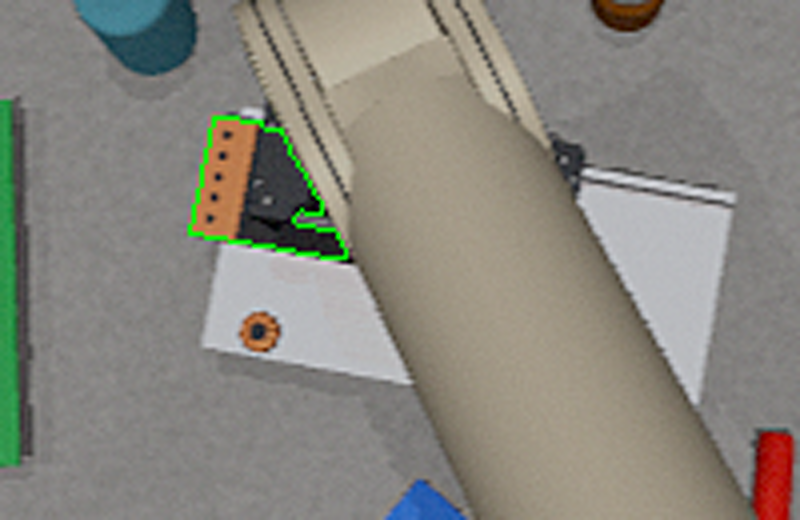

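View pics/s5.png

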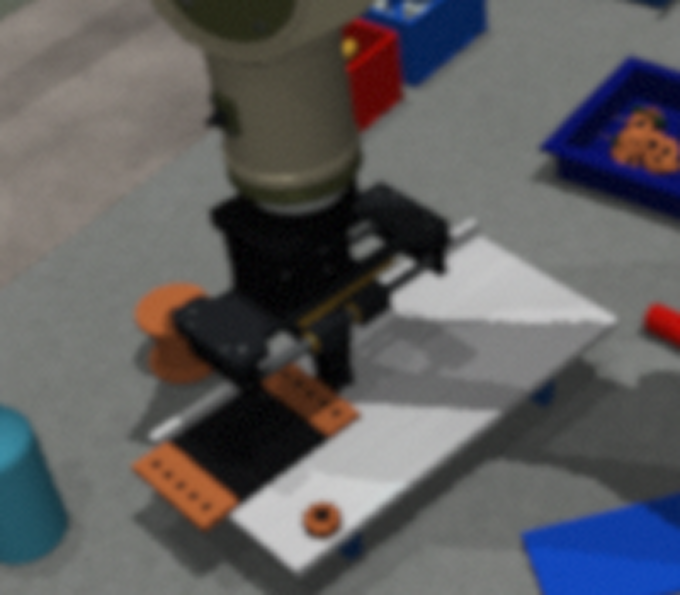

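The board is flush and sticks out about 22 mm so far, so it needs about 8 mm more.

```bash
python3 - <<'E'
from h import *
from bench import env
print(env.move_l(W(15,40,62.7),vel=25,guard=15)); state(env)
env.pause(.2)
env.move_l(W(15,25,62.7),vel=60); env.move_l(W(15,25,110),vel=150)
env.move_l(W(-60,-150,200),vel=250); state(env)
r=look(env,"t6")
pickle.dump(r,open("im6.pkl","wb"))
r=env.get_image("side");cv2.imwrite("pics/s6.png",cv2.resize(r["frame"][100:275,120:320],None,fx=3.4,fy=3.4,interpolation=cv2.INTER_CUBIC))
E
```

```text
False
t 14.75 tip L [14.9 40.5] z 62.7 F [-0.5 -0.4  0.1]
t 16.81 tip L [ -60. -149.] z 199.3 F [ 0.5 -0.1  0.5]
board L [ 15.1 120.9] size [ 81.2 140. ] yaw -0.0
```

View pics/t6.png

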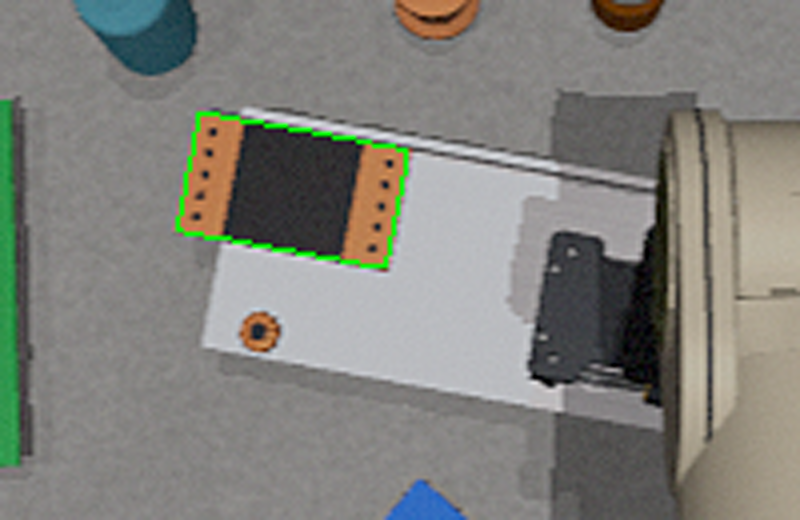

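View pics/s6.png

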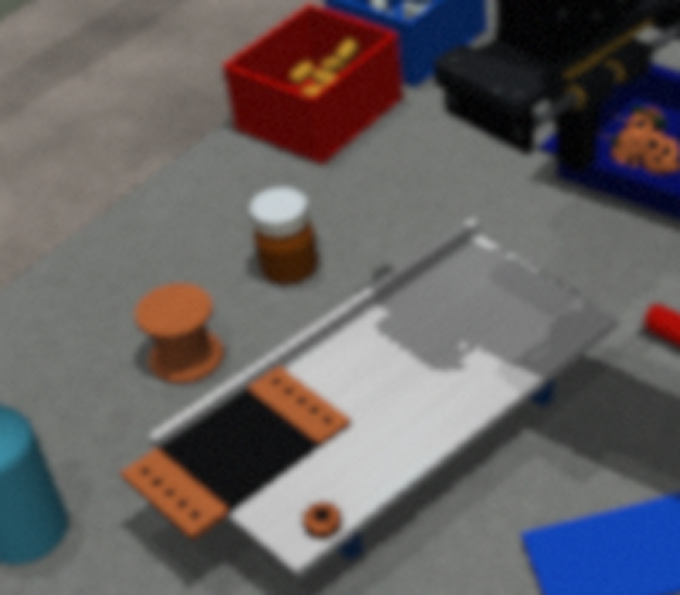

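The board lies flat and flush at x≈15.1 mm, y≈120.9 mm, yaw≈0, with just the copper band past the end. Coil, spool, jar and flask haven't moved, and the arm is clear, so I'm handing in.

```bash
python3 - <<'E'
from bench import env
env.sign_off(); print(env.read_clock())
E
```

```text
the job is handed in; nothing more can be done
the job is handed in; nothing more can be done
```

I pushed the board flush against the fence with the two open fingertips. Then I slid it along the fence towards the green tray with the closed fingers, backed the arm clear and handed the job in at about 17 s.

**Board:** The last top view put it at x ≈ 15.1 mm, y ≈ 120.9 mm in the ledge frame, with about 0 rad of skew. That leaves about 31 mm sticking out past the ledge's end. It looked flat in both pictures.

**Other objects:** Coil_a, the spool, the jar and the flask looked unmoved by eye. I didn't measure them or check coil_b and the screwdriver closely at the end, but the fingertips never went near either.

**Failed or unclear checks:** The automatic board outline from the top view was wrong in the pictures where the arm hid the board, so I measured those by hand-picked corners. The force guard stopped both pushes against the fence, as expected. The force read just after each stop was only about 1 to 2 N, so it gave no extra confirmation of contact. I relied on the pictures to confirm the board was flush.

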